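Turn the row of stamps round for the painter opposite

ROBOT

A 7-joint arm with a two-finger parallel gripper is mounted at the origin on the work surface. World frame = base frame: x ahead of the robot, y to its left, z up, the work surface at z = 0. Lengths are in m, angles in rad, forces in N, time in s.
With the tool pointing down it reaches from about 0.425 to 1.025 m from the base axis. Payload 3.6 kg.
Tool frame: the origin (TCP) lies at the very end of the fingers, on their centre line; the grasp point (between the pads) lies 19 mm behind it; z points along the fingers, x is the direction in which the jaws open and shut, and the axes are right-handed (so a half turn about z gives the same grasp; the last joint's range is limited). The gripper opens to 85 mm and grips with 20 to 120 N. Pads are 22 mm wide; open, the fingers measure 114 mm over their backs; the gripper's body (76 mm by 85 mm) begins 54 mm behind the grasp point. The pads swing forward as they close: fully open they stand 13 mm farther back than shut.
Start: joints at [-1.232, 0.591, 0.048, 1.609, -0.033, 0.943, -0.034], TCP at [0.303, 0.658, 0.231] pointing down, gripper open.
Joint ranges: [-2.69, 2.69], [-0.47, 2.24], [-1.27, 1.36], [0.19, 2.51], [-1.53, 4.68], [0.08, 2.07], [-3.09, 3.09]. Speed limits (rad/s): [2.57, 2.57, 3.14, 3.14, 3.14, 3.14, 3.14].

INTERFACE

Orientations are given as a unit quaternion [x, y, z, w].
In Python, from cell import * gives the robot as it stands.
- The arm moves only by the shell command python3 -m pendant 'ROWS' [FORCE]. ROWS is JSON, a list of rows, each a list of 3 entries, a list of its own where there are three numbers: the shift along the tool's x, y, z in mm, then the turn, a rotation vector about the tool's x, y, z in rad, then the gripper command: -1 is fully open, 1 is shut, values between are in proportion. In form: [[[dx, dy, dz], [rx, ry, rz], grip], ...]. A call has exactly 8 rows; each row is the pose to reach, as a shift and turn from the pose measured when the call began, along the tool's axes at that moment; what a row does not reach only later rows make up. A row lasts 1/10 s, in which the tool goes at most 50 mm and 8.59 degrees, less where a joint would pass 70% of its speed; a pose out of reach is approached as far as the arm can. A call with a gripper value outside its range is refused whole. The fingers move at their own pace and stop on an object; FORCE is the grip in N (left out, the last holds). Time passes only in rows, so rows that repeat a pose let the fingers close, or fill a call up. It gives the time, the measured TCP pose, the force and the opening at its end, in the units of the state.
- state(): the state, without advancing time (a new reading comes with each control period).
- get_image(name): name is "scene" or "top" or "wrist"; returns a dict with "image" (420x560x3 uint8, red, green, blue), "intrinsics" (3x3 intrinsics, pixels), "world_from_camera" (4x4, takes a point from camera to world coordinates); the wrist camera has in their place "hand_eye" (4x4, takes a point from camera to tool coordinates, whose origin is the TCP and whose axes are the tool frame's). Camera axes: x right, y up, looking along -z (the intrinsics and any distortion apply to the point x, -y, -z); pixel columns grow to the right and rows downward; lengths in m; the calibration is good to about 2 mm. A picture is of the moment at which its call begins: read the wrist's pose just before it. There is no depth.
- close_job(): hands the job in, once; it reports no verdict.
The state is a dict: "time_s": time; "qpos": joint angles; "joint_velocities": joint speeds; "joint_torque": joint torques, N m; "tcp_pos": TCP position; "tcp_rot": TCP orientation; "contact_force": force on the tool from outside, world axes, zero at the start; "ft_torque": the same for the moment, N m; "grip_width": finger opening in m.
Only numpy, scipy, OpenCV 4.12 (cv2) and the standard library are available. Lean on these libraries where they do the work, as an engineer would, in place of code of your own. Each camera call takes 0.05 s, during which the arm holds its last target.

TASK

The painter across the table stamps her fans in the same sequence from her own side, so move the four stamps from the light rack to the dark rack in reverse order: the one at the left end of the light rack goes to the right end of the dark rack, and so on along the row (both seen from the robot). Stand each upright and flat in a pocket of its own, set it down gently without dropping or toppling it, let go of all of them, and leave the ink dish, the closed fan and the cup where they are.

Things in the scene. Friction and masses are not known exactly. Their poses are not given: they have to be found in the camera images.
- full_rack: light wooden rack, fixed, 80 x 300 x 16 mm. Origin: centre of its underside, on the table; y along the row (robot's left within 9 degrees), x away from the robot, z up. Four square pockets, 58 mm inside, at x = 0, y = +105, +35, -35, -105 mm; floor 10 mm above the table, ribs 6 mm higher. At the start each pocket holds a cork mat and one stamp. Either rack may be the nearer
- empty_rack: dark wooden rack, fixed, 80 x 300 x 16 mm. Origin: centre of its underside, on the table; y along the row (robot's left within 9 degrees), x away from the robot, z up. Four square pockets, 58 mm inside, at x = 0, y = +105, +35, -35, -105 mm; floor 10 mm above the table, ribs 6 mm higher. Grey felt floors; empty at the start; the stamps go here
- square_seal: white stone seal, square pillar 34 x 34 mm (sides along its x and y), flat sides up to 60 mm, then a small point (69 mm over all), 0.14-0.28 kg. Origin: centre of its underside, z up. It starts standing on its mat in the light rack, within 3 mm of the middle and turned up to 9 degrees against the rack; which pocket varies
- round_seal: plain wooden seal, upright cylinder 36 mm in diameter, straight up to 56 mm, slightly domed top at 64 mm, 0.07-0.14 kg. Origin: centre of its underside, z up. It starts standing on its mat in the light rack, within 3 mm of the middle and turned up to 9 degrees against the rack; which pocket varies
- slab_seal: white stone seal, upright slab 24 mm (its x) by 42 mm (its y, along the row), 62 mm tall, 0.11-0.22 kg. Origin: centre of its underside, z up. It starts standing on its mat in the light rack, within 3 mm of the middle and turned up to 9 degrees against the rack; which pocket varies
- knob_stamp: wooden hand stamp: square block 38 x 38 x 20 mm at the bottom, thin neck of 16 mm diameter, then an upright round handle 24 mm in diameter between 34 and 70 mm height, 0.05-0.10 kg. Origin: centre of its underside, z up. It starts standing on its mat in the light rack, within 3 mm of the middle and turned up to 9 degrees against the rack; which pocket varies
- mat_square_seal: cork mat 50 x 50 x 3 mm on the floor of the light rack's pocket in which the square seal stands at the start; fixed, it stays there. Origin: centre of its underside. All four mats look alike
- mat_round_seal: cork mat 50 x 50 x 3 mm on the floor of the light rack's pocket in which the round seal stands at the start; fixed, it stays there. Origin: centre of its underside. All four mats look alike
- mat_slab_seal: cork mat 50 x 50 x 3 mm on the floor of the light rack's pocket in which the slab seal stands at the start; fixed, it stays there. Origin: centre of its underside. All four mats look alike
- mat_knob_stamp: cork mat 50 x 50 x 3 mm on the floor of the light rack's pocket in which the knob stamp stands at the start; fixed, it stays there. Origin: centre of its underside. All four mats look alike
- ink_dish: bystander: round white dish, 74 mm wide, 19 mm tall, red pad on top; loose; origin at the centre of its underside; leave alone
- closed_fan: bystander: closed folding fan lying on the table, 230 x 26 x 17 mm, long along its x; loose; origin at the centre of its underside; leave alone
- brush_mug: bystander: white water cup, 76 mm wide, 85 mm tall; loose; origin at the centre of its underside; leave alone
Not all that is in view belongs to the job. Leave any purple look-alike of the square_seal alone.

How it is judged:
At the end, for the whole second after the job is handed in: Each stamp stands in the dark rack's pocket that mirrors its starting pocket (y in the light rack becomes -y in the dark rack), its origin within 20 mm of the pocket centre in x and y, within 3 mm of the pocket floor in height, upright within 0.08 rad, released and at rest (under 20 mm/s) (((y of mat_square_seal in the frame of full_rack between 0.085 and 0.125 m and y of square_seal in the frame of empty_rack between -0.125 and -0.085 m) or (y of mat_square_seal in the frame of full_rack between 0.015 and 0.055 m and y of square_seal in the frame of empty_rack between -0.055 and -0.015 m) or (y of mat_square_seal in the frame of full_rack between -0.055 and -0.015 m and y of square_seal in the frame of empty_rack between 0.015 and 0.055 m) or (y of mat_square_seal in the frame of full_rack between -0.125 and -0.085 m and y of square_seal in the frame of empty_rack between 0.085 and 0.125 m)) and x of square_seal in the frame of empty_rack between -0.02 and 0.02 m and z of square_seal in the frame of empty_rack between 0.007 and 0.013 m and angle between each of square_seal, round_seal, slab_seal, knob_stamp's own z axis and vertical below 0.08 rad and linear speed of each of square_seal, round_seal, slab_seal, knob_stamp below 0.02 m/s and contact force between each of square_seal, round_seal, slab_seal, knob_stamp and the fingers below 0.05 N and ((y of mat_round_seal in the frame of full_rack between 0.085 and 0.125 m and y of round_seal in the frame of empty_rack between -0.125 and -0.085 m) or (y of mat_round_seal in the frame of full_rack between 0.015 and 0.055 m and y of round_seal in the frame of empty_rack between -0.055 and -0.015 m) or (y of mat_round_seal in the frame of full_rack between -0.055 and -0.015 m and y of round_seal in the frame of empty_rack between 0.015 and 0.055 m) or (y of mat_round_seal in the frame of full_rack between -0.125 and -0.085 m and y of round_seal in the frame of empty_rack between 0.085 and 0.125 m)) and x of round_seal in the frame of empty_rack between -0.02 and 0.02 m and z of round_seal in the frame of empty_rack between 0.007 and 0.013 m and ((y of mat_slab_seal in the frame of full_rack between 0.085 and 0.125 m and y of slab_seal in the frame of empty_rack between -0.125 and -0.085 m) or (y of mat_slab_seal in the frame of full_rack between 0.015 and 0.055 m and y of slab_seal in the frame of empty_rack between -0.055 and -0.015 m) or (y of mat_slab_seal in the frame of full_rack between -0.055 and -0.015 m and y of slab_seal in the frame of empty_rack between 0.015 and 0.055 m) or (y of mat_slab_seal in the frame of full_rack between -0.125 and -0.085 m and y of slab_seal in the frame of empty_rack between 0.085 and 0.125 m)) and x of slab_seal in the frame of empty_rack between -0.02 and 0.02 m and z of slab_seal in the frame of empty_rack between 0.007 and 0.013 m and ((y of mat_knob_stamp in the frame of full_rack between 0.085 and 0.125 m and y of knob_stamp in the frame of empty_rack between -0.125 and -0.085 m) or (y of mat_knob_stamp in the frame of full_rack between 0.015 and 0.055 m and y of knob_stamp in the frame of empty_rack between -0.055 and -0.015 m) or (y of mat_knob_stamp in the frame of full_rack between -0.055 and -0.015 m and y of knob_stamp in the frame of empty_rack between 0.015 and 0.055 m) or (y of mat_knob_stamp in the frame of full_rack between -0.125 and -0.085 m and y of knob_stamp in the frame of empty_rack between 0.085 and 0.125 m)) and x of knob_stamp in the frame of empty_rack between -0.02 and 0.02 m and z of knob_stamp in the frame of empty_rack between 0.007 and 0.013 m); the robot touches nothing.
It fails at once if a stamp is toppled (tilted beyond 35 degrees) (angle between any of square_seal, round_seal, slab_seal, knob_stamp's own z axis and vertical above 0.61 rad).
It fails at once if a stamp is dropped from more than about 2 cm or flung (faster than 0.6 m/s with no finger touching it) ((linear speed of square_seal above 0.6 m/s and contact force between square_seal and the fingers below 0.01 N) or (linear speed of round_seal above 0.6 m/s and contact force between round_seal and the fingers below 0.01 N) or (linear speed of slab_seal above 0.6 m/s and contact force between slab_seal and the fingers below 0.01 N) or (linear speed of knob_stamp above 0.6 m/s and contact force between knob_stamp and the fingers below 0.01 N)).
It fails at once if the ink dish, the closed fan or the cup is shifted more than 2 cm (distance of any of ink_dish, closed_fan, brush_mug from where it was at the start of the episode above 0.02 m).
It also fails if it takes over 102 s, if anything falls off the work surface, if the arm or the gripper's body presses on something with over 40 N, if the wrist force passes 120 N, or if a joint passes its speed limit or range.

## Working session

There is one attempt and no reset: what is moved stays moved. The work goes in short steps, Python scripts to look and compute and a shell command to move; the robot and the scene stay as the last step left them, time stands still between calls to the robot, and variables do not carry over. Pictures are saved under pics/ and viewed, and the job is handed in when it is done.

```bash
ls; mkdir -p pics; python3 - <<'E'
from cell import *
import cv2
s=state(); print(s)
for n in("scene","top","wrist"):
    d=get_image(n); cv2.imwrite(f"pics/{n}0.png",d["image"][:,:,::-1])
    print(n,d["intrinsics"],d.get("world_from_camera",d.get("hand_eye")),[k for k in d])
E
```

```text
pics
{'time_s': 0.0, 'qpos': array([-1.23247369,  0.5921402 ,  0.0482779 ,  1.60984559, -0.03329043,
        0.9427146 , -0.03373865]), 'joint_velocities': array([ 1.52446851e-04, -4.34298184e-04,  2.44316304e-04,  2.14438733e-04,
        4.62896017e-05,  4.72524596e-05, -8.56562240e-04]), 'joint_torque': array([-1.54111754e-04, -5.48702824e+01,  1.54654697e+00, -1.98122549e+01,
        9.39579302e-03,  8.81724351e-03, -2.82199821e-06]), 'tcp_pos': array([0.30306253, 0.65768783, 0.23011648]), 'tcp_rot': array([ 8.42159667e-01,  5.39227010e-01, -9.34599801e-04,  6.73159001e-04]), 'contact_force': array([-0.51092595,  0.04245333, -0.10321858]), 'ft_torque': array([ 0.0033775 ,  0.05052736, -0.04505305]), 'grip_width': 0.08562378415703985}
scene [[425.54301161   0.         275.92912618]
 [  0.         425.54301161 214.08104934]
 [  0.           0.           1.        ]] [[ 0.79315249 -0.52579963  0.30731724  0.85162102]
 [ 0.60887783  0.67358365 -0.41899028 -0.49923375]
 [ 0.01330107  0.51944184  0.85440228  1.01146809]
 [ 0.          0.          0.          1.        ]] ['image', 'intr
[... 212 characters left out ...]
3.73201880e-01]
 [-9.99953984e-01  1.93963859e-03  9.39513122e-03 -1.95195370e-02]
 [ 9.53584768e-03  9.39814639e-02  9.95528278e-01  1.10252047e+00]
 [ 0.00000000e+00  0.00000000e+00  0.00000000e+00  1.00000000e+00]] ['image', 'intrinsics', 'world_from_camera']
wrist [[348.50523771   0.         279.69432602]
 [  0.         348.50523771 206.29209003]
 [  0.           0.           1.        ]] [[ 9.99999760e-01 -2.59161288e-04  6.43053934e-04  8.86246807e-04]
 [-6.77678842e-05 -9.59604633e-01 -2.81351992e-01 -7.13929499e-02]
 [ 6.89993079e-04  2.81351880e-01 -9.59604420e-01 -1.43169142e-01]
 [ 0.00000000e+00  0.00000000e+00  0.00000000e+00  1.00000000e+00]] ['image', 'intrinsics', 'hand_eye']
```

View pics/scene0.png

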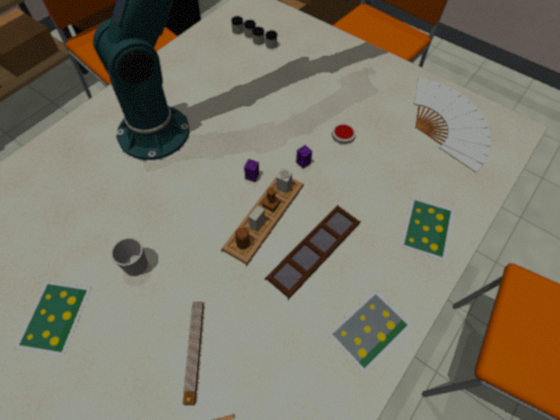

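View pics/top0.png

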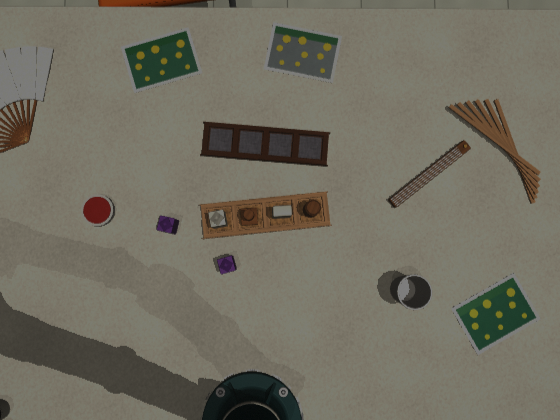

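View pics/wrist0.png

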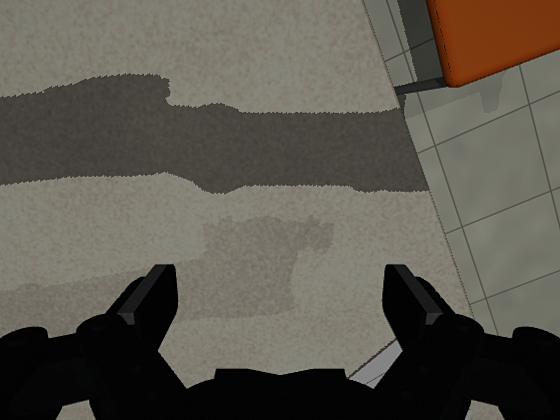

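The top view shows the light rack near (200-329, 192-240), holding a white pillar at (216,218), a brown piece at (249,215), a white slab at (282,211) and a round brown piece at (311,207). The dark rack is far (202-329, 122-165). The purple look-alikes are at (167,225) and (225,264), the dish at (98,210), the cup at (412,291) and the fan at (430,174). I'll zoom in and measure.

```bash
cat > h.py <<'E'
from cell import *
import numpy as np, cv2
from scipy.spatial.transform import Rotation as R
def cam(n):
    s=state(); d=get_image(n); K=d["intrinsics"]
    if "hand_eye" in d:
        T=np.eye(4);T[:3,:3]=R.from_quat(s["tcp_rot"]).as_matrix();T[:3,3]=s["tcp_pos"];T=T@d["hand_eye"]
    else: T=d["world_from_camera"]
    return d["image"],K,T
def ray(K,T,uv,z):
    uv=np.atleast_2d(uv).astype(float)
    d=np.c_[(uv[:,0]-K[0,2])/K[0,0],-(uv[:,1]-K[1,2])/K[1,1],-np.ones(len(uv))]@T[:3,:3].T
    o=T[:3,3]; t=(z-o[2])/d[:,2]
    return (o+d*t[:,None])
def proj(K,T,p):
    p=np.atleast_2d(p); c=(p-T[:3,3])@T[:3,:3]
    return np.c_[K[0,2]+K[0,0]*c[:,0]/-c[:,2],K[1,2]-K[1,1]*c[:,1]/-c[:,2]]
E
python3 - <<'E'
from h import *
im,K,T=cam("top")
c=im[115:285,150:345]
cv2.imwrite("pics/topcrop.png",cv2.resize(c,None,fx=4,fy=3.5,interpolation=cv2.INTER_CUBIC)[:,:,::-1])
h=cv2.cvtColor(im,cv2.COLOR_RGB2HSV)
for p in [(203,206),(260,233),(325,215),(203,125),(265,125),(327,160),(221,139),(216,218),(249,215),(282,211),(311,207),(265,180),(249,204)]:
    print(p,im[p[1],p[0]],h[p[1],p[0]])
im2,_,_=cam("scene")
cv2.imwrite("pics/scenecrop.png",cv2.resize(im2[130:310,200:380],None,fx=3.2,fy=3.2,interpolation=cv2.INTER_CUBIC)[:,:,::-1])
E
```

```text
(203, 206) [115  83  56] [ 14 131 115]
(260, 233) [103  96  82] [ 20  52 103]
(325, 215) [120  86  58] [ 14 132 120]
(203, 125) [123 120 106] [ 25  35 123]
(265, 125) [123 117 104] [ 21  39 123]
(327, 160) [121 117 103] [ 23  38 121]
(221, 139) [55 53 53] [ 0  9 55]
(216, 218) [112 107  96] [ 21  36 112]
(249, 215) [85 53 31] [ 12 162  85]
(282, 211) [125 125 118] [ 30  14 125]
(311, 207) [82 51 30] [ 12 162  82]
(265, 180) [124 121 107] [ 25  35 124]
(249, 204) [78 56 37] [ 14 134  78]
```

View pics/topcrop.png

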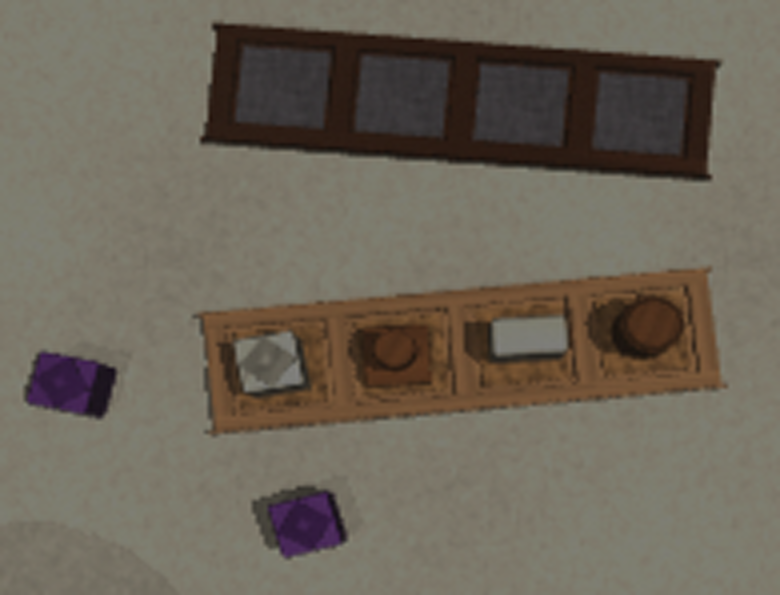

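View pics/scenecrop.png

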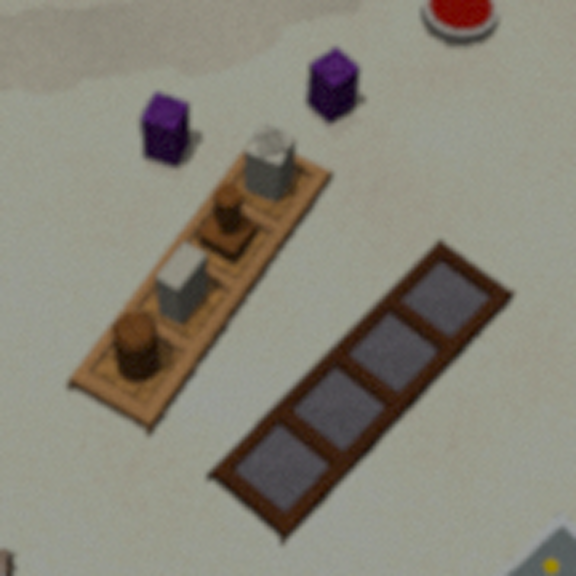

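Candidates in the top view:
- **square_seal:** white pillar with a point at (216,218), left end. The purple ones at (167,225) and (225,264) are decoys.
- **knob_stamp:** block with a handle at (249,215).
- **slab_seal:** white slab at (282,211).
- **round_seal:** (311,207), right end.

The crops confirm this. Next I'll measure both racks and the stamps.

```bash
cat > racks.py <<'E'
from h import *
def racks(name="top"):
    im,K,T=cam(name); h=cv2.cvtColor(im,cv2.COLOR_RGB2HSV).astype(int)
    roi=np.zeros(im.shape[:2],bool)
    roi[100:300,185:345]=1
    light=(h[...,0]>=8)&(h[...,0]<=18)&(h[...,1]>100)&(h[...,2]>60)&roi
    dark=(h[...,2]<75)&roi
    out={}
    for n,m in(("light",light),("dark",dark)):
        m=cv2.morphologyEx(m.astype(np.uint8),cv2.MORPH_OPEN,np.ones((2,2)))
        if n=="dark": m[185:]=0
        cs,_=cv2.findContours(m,cv2.RETR_EXTERNAL,cv2.CHAIN_APPROX_NONE)
        c=max(cs,key=cv2.contourArea)[:,0]
        p=ray(K,T,c+0.0,0.014)[:,:2].astype(np.float32)
        r=cv2.minAreaRect(p*1000); b=cv2.boxPoints(r)
        print(n,np.round(r[0],1),np.round(r[1],1),round(r[2],2))
        out[n]=r
    return out
if __name__=="__main__":
    racks()
    im,K,T=cam("top")
    print("square top",ray(K,T,(150+268/4,115+360/3.5),0.079+0.003)[0])  # point apex
    print("knob", ray(K,T,(150+396/4,115+350/3.5),0.083)[0])
    print("slab", ray(K,T,(150+530/4,115+337/3.5),0.075)[0])
    print("round",ray(K,T,(150+652/4,115+325/3.5),0.075)[0])
    print("purple",ray(K,T,[(167-2,225),(225+1,264)],0.06))
E
python3 racks.py
```

```text
light [464.  -33.5] [ 79.2 291.6] 6.01
dark [629.6 -32.4] [296.2  82.5] 85.34
square top [0.45292444 0.07311595 0.082     ]
knob [0.45914602 0.00418189 0.083     ]
slab [ 0.46806335 -0.06845249  0.075     ]
round [ 0.47569112 -0.134932    0.075     ]
purple [[0.43870783 0.1890301  0.06      ]
 [0.35371487 0.05444143 0.06      ]]
```

```bash
cat > go.py <<'E'
from h import *
import sys
# usage: go.py x y z yawdeg  -> shift (mm) and rotvec in tool frame
def go(x,y,z,yaw):
    s=state(); Rc=R.from_quat(s["tcp_rot"]); a=np.radians(yaw)
    Rt=R.from_matrix(np.array([[np.cos(a),np.sin(a),0],[np.sin(a),-np.cos(a),0],[0,0,-1]]))
    d=Rc.inv().apply(np.array([x,y,z])-s["tcp_pos"])*1000
    print("shift mm",np.round(d,1),"rot",np.round((Rc.inv()*Rt).as_rotvec(),4),"| tcp mm",np.round(s["tcp_pos"]*1000,1),"yaw",round(np.degrees(np.arctan2(*Rc.as_matrix()[[1,0],[0,0]])),2),"w",round(s["grip_width"]*1000,1),"F",np.round(s["contact_force"],1),"t",round(s["time_s"],2))
if __name__=="__main__":
    v=list(map(float,sys.argv[1:])); go(*v[:3],v[3])
E
python3 go.py 0.464 -0.033 0.24 6
```

```text
shift mm [-560.6  435.2   -8.6] rot [4.0000e-04 5.0000e-04 1.0343e+00] | tcp mm [303.3 658.3 231. ] yaw 65.26 w 85.5 F [-0.6  0.7 -0.3] t 0.35
```

```bash
python3 -m pendant '[[[-20,15,0],[0,0,0.04],-1],[[-60,45,0],[0,0,0.11],-1],[[-100,78,0],[0,0,0.19],-1],[[-140,109,0],[0,0,0.27],-1],[[-180,140,0],[0,0,0.35],-1],[[-220,171,0],[0,0,0.43],-1],[[-250,194,0],[0,0,0.5],-1],[[-270,210,0],[0,0,0.55],-1]]' 40; python3 go.py 0.464 -0.033 0.24 6
```

```text
time_s: 1.15
tcp_pos: [0.3816, 0.3213, 0.2314]
tcp_rot: [0.958, 0.287, -0.0, 0.001]
contact_force: [0.3, 0.8, 0.2]
grip_width: 0.0853
shift mm [-126.3  341.2   -8.1] rot [0.0014 0.0009 0.4782] | tcp mm [381.6 321.3 231.4] yaw 33.4 w 85.3 F [0.3 0.8 0.2] t 1.15
```

```bash
python3 -m pendant '[[[-15,42,-2],[0,0,0.06],-1],[[-31,85,-3],[0,0,0.12],-1],[[-47,128,-4],[0,0,0.18],-1],[[-63,171,-5],[0,0,0.24],-1],[[-80,214,-6],[0,0,0.30],-1],[[-96,257,-7],[0,0,0.36],-1],[[-110,298,-8],[0,0,0.42],-1],[[-126,341,-8],[0,0,0.478],-1]]' 40; python3 go.py 0.464 -0.033 0.24 6
python3 - <<'E'
from h import *
im,K,T=cam("wrist"); cv2.imwrite("pics/w1.png",im[:,:,::-1])
P=[]
for th,c,s,z in((6.0,(.464,-.0335),1,.013),(-4.66,(.6296,-.0324),1,.01)):
    a=np.radians(th)
    for y in(.105,.035,-.035,-.105): P.append([c[0]-y*np.sin(a),c[1]+y*np.cos(a),z])
print(np.round(proj(K,T,P)))
E
```

```text
time_s: 1.95
tcp_pos: [0.4656, -0.0333, 0.2404]
tcp_rot: [0.999, 0.052, 0.001, 0.0]
contact_force: [1.5, 0.1, -0.7]
grip_width: 0.0854
shift mm [-1.5 -0.5  0.4] rot [ 0.001  -0.0017 -0.0002] | tcp mm [465.6 -33.3 240.4] yaw 5.99 w 85.4 F [ 1.5  0.1 -0.7] t 1.95
[[277.  69.]
 [277. 141.]
 [277. 205.]
 [278. 262.]
 [458.  89.]
 [437. 156.]
 [418. 217.]
 [400. 272.]]
```

View pics/w1.png

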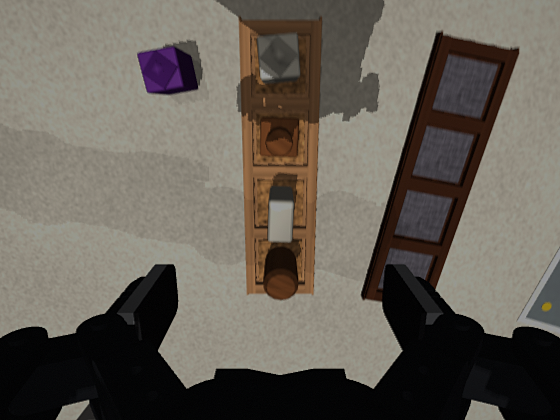

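The wrist view shows the four stamps at about (278,57), (279,138), (281,215) and (281,275), and the dark pockets at about (467,86), (443,153), (423,215) and (406,265). The dark pockets sit 6-9 px right of the prediction, so I'll cross-check with the felt floors in all cameras.

```bash
cat > felt.py <<'E'
from h import *
def felt(name,draw=None):
    im,K,T=cam(name); h=cv2.cvtColor(im,cv2.COLOR_RGB2HSV).astype(int)
    m=((h[...,1]<45)&(abs(im[...,0].astype(int)-im[...,2])<14)&(h[...,2]>30)&(h[...,2]<110)).astype(np.uint8)
    m=cv2.morphologyEx(m,cv2.MORPH_OPEN,np.ones((3,3)))
    m=cv2.morphologyEx(m,cv2.MORPH_CLOSE,np.ones((3,3)))
    cs,_=cv2.findContours(m,cv2.RETR_EXTERNAL,cv2.CHAIN_APPROX_NONE)
    for c in cs:
        if cv2.contourArea(c)<150: continue
        p=ray(K,T,c[:,0],0.010)[:,:2]
        r=cv2.minAreaRect((p*1000).astype(np.float32))
        if 40<min(r[1]) and max(r[1])<70:
            print(name,"px",np.round(c[:,0].mean(0)),"xy",np.round(r[0],1),"size",np.round(r[1],1),"ang",round(r[2],1))
for n in("top","scene","wrist"): felt(n)
E
python3 felt.py; python3 go.py 0.464 -0.033 0.24 6
```

```text
top px [247. 139.] xy [637.1   4.7] size [50.  50.7] ang 85.3
top px [220. 140.] xy [642.8  74.5] size [50.1 51.5] ang 0.2
scene px [288. 276.] xy [ 625.9 -134.6] size [51.5 52.9] ang 84.8
scene px [305. 257.] xy [631.7 -64.7] size [51.6 52.6] ang 85.9
scene px [322. 240.] xy [638.1   5.2] size [52.4 52.1] ang 84.8
scene px [339. 223.] xy [644.1  75. ] size [51.8 51.4] ang 84.8
wrist px [409. 266.] xy [ 625.6 -134.5] size [53.1 52. ] ang 85.4
wrist px [424. 211.] xy [631.3 -64.1] size [52.  51.9] ang 85.3
wrist px [443. 150.] xy [637.2   5.9] size [51.9 52.2] ang 85.3
wrist px [464.  81.] xy [643.   75.9] size [52. 52.] ang 85.4
shift mm [-0.9 -0.2  0. ] rot [ 0.0015 -0.0003 -0.0017] | tcp mm [464.9 -33.1 240. ] yaw 5.9 w 85.2 F [0.1 0.6 0. ] t 2.15
```

```bash
python3 - <<'E'
from h import *
im,K,T=cam("wrist")
c=im[10:310,230:330]
cv2.imwrite("pics/w2.png",cv2.resize(np.hstack([c[:150],c[150:]]),None,fx=4,fy=4,interpolation=cv2.INTER_CUBIC)[:,:,::-1])
h=cv2.cvtColor(im,cv2.COLOR_RGB2HSV).astype(int)
print(im[57,279],im[138,279],im[215,281],im[275,281], im[225,281])
im,K,T=cam("scene")
c=im[155:265,220:310]
cv2.imwrite("pics/s2.png",cv2.resize(c,None,fx=5.4,fy=5.4,interpolation=cv2.INTER_CUBIC)[:,:,::-1])
E
```

```text
[66 63 58] [95 55 29] [155 150 139] [87 51 28] [151 148 136]
```

View pics/w2.png

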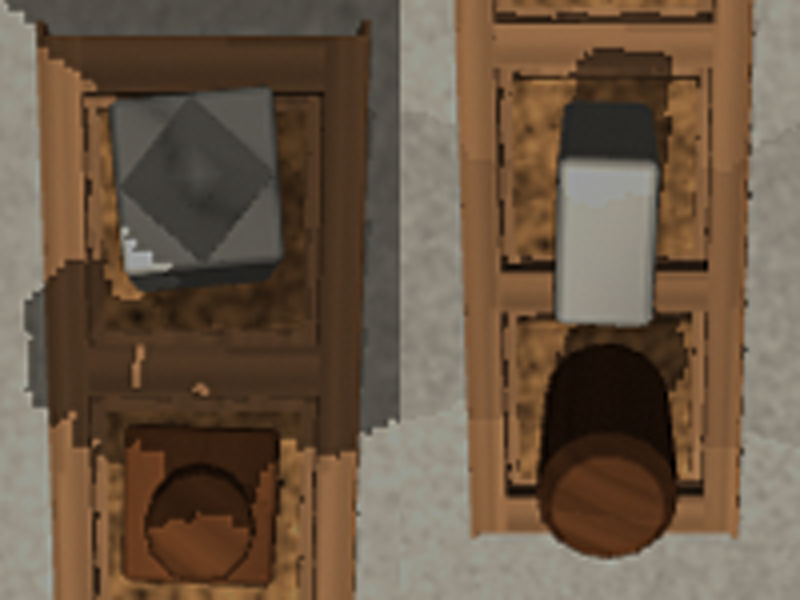

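View pics/s2.png

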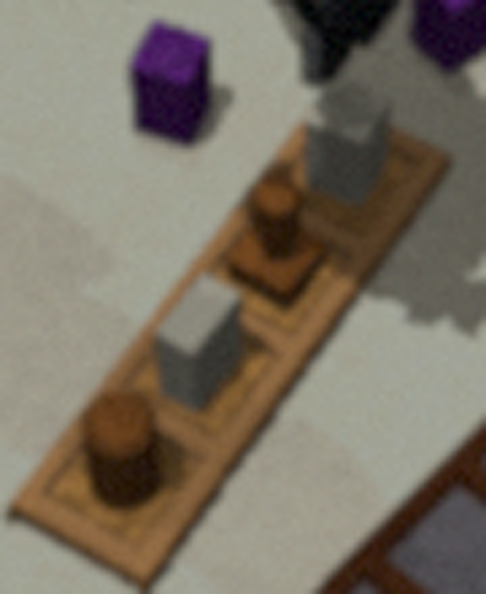

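```bash
python3 - <<'E'
from h import *
im,K,T=cam("wrist")
L=lambda X,Y:(230+X/4-.4,10+Y/4-.4); Rr=lambda X,Y:(230+(X-400)/4-.4,160+Y/4-.4)
f=lambda n,p,z:print(n,np.round(ray(K,T,p,z)[0]*1000,1))
f("sq",L(198.8,181),.073);f("knob",L(199.7,522.5),.083);f("slab",Rr(607,242),.075);f("round",Rr(608,496),.070)
im,K,T=cam("scene")
S=lambda X,Y:(220+X/5.4-.4,155+Y/5.4-.4)
f("knob s",S(275,192),.083);f("slab s",S(201,312),.075);f("round s",S(119,416),.072)
for a,b in((L(125,300),L(112,100)),(L(282,262),L(270,88))):
    p=ray(K,T,[a,b],.07)
im,K,T=cam("wrist")
for nm,a,b in(("sqL",L(131,270),L(112,100)),("sqR",L(282,262),L(270,92)),("slabL",Rr(557,318),Rr(561,165)),("slabR",Rr(655,322),Rr(658,165)),("knR",L(272,578),L(279,432)),("knL",L(125,578),L(126,430))):
    z=.033 if nm[0]=="k" else .074
    p=ray(K,T,[a,b],z); d=p[1]-p[0]; print(nm,"tilt of y axis deg",round(np.degrees(np.arctan2(-d[0],d[1])),1))
E
```

```text
sq [452.4  79.1  73. ]
knob [460.   11.2  83. ]
slab [469.6 -62.4  75. ]
round [ 477.3 -130.7   70. ]
knob s [461.3   6.   83. ]
slab s [472.8 -66.3  75. ]
round s [ 477.1 -132.7   72. ]
sqL tilt of y axis deg 12.2
sqR tilt of y axis deg 11.5
slabL tilt of y axis deg 4.3
slabR tilt of y axis deg 5.8
knR tilt of y axis deg 4.3
knL tilt of y axis deg 5.0
```

```bash
python3 - <<'E'
from h import *
im,K,T=cam("wrist")
L=lambda X,Y:(230+X/4-.4,10+Y/4-.4); Rr=lambda X,Y:(230+(X-400)/4-.4,160+Y/4-.4)
p=ray(K,T,[L(40,38),L(368,38),Rr(472,532),Rr(737,532)],.016)*1000
print(np.round(p,1)); print(p.mean(0), np.linalg.norm(p[0]-p[1]),np.linalg.norm(p[0]-p[2]))
im,K,T=cam("top")
f=lambda X,Y:(150+X/4-.4,115+Y/3.5-.4)
p=ray(K,T,[f(203,316),f(708,272),f(215,432),f(724,385)],.016)*1000
print(np.round(p,1)); print(p.mean(0), np.linalg.norm(p[0]-p[1]),np.linalg.norm(p[0]-p[2]))
a=np.radians(6)
c=np.array([465,-31.])
for y in (105,35,-35,-105): print(c+y*np.array([-np.sin(a),np.cos(a)]))
E
```

```text
[[ 410.4  113.3   16. ]
 [ 487.7  121.7   16. ]
 [ 442.  -176.4   16. ]
 [ 520.  -167.8   16. ]]
[465.02080536 -27.28431522  16.        ] 77.69670771056707 291.3970833755859
[[ 487.9  117.7   16. ]
 [ 517.7 -173.3   16. ]
 [ 411.8  109.8   16. ]
 [ 443.  -181.7   16. ]]
[465.12236137 -31.89222136  16.        ] 292.5217951726896 76.52203702567614
[454.02451136  73.42479901]
[461.34150379   3.80826634]
[468.65849621 -65.80826634]
[ 475.97548864 -135.42479901]
```

```bash
python3 go.py 0.453 0.076 0.13 11.5
```

```text
shift mm [   0.6 -108.1  109.7] rot [ 0.0011  0.0007 -0.0932] | tcp mm [464.  -31.4 239.8] yaw 6.16 w 85.4 F [-0.1 -0.4  1.2] t 2.5
```

```bash
python3 -m pendant '[[[0,-20,15],[0,0,-0.03],-1],[[0,-50,40],[0,0,-0.06],-1],[[0,-80,70],[0,0,-0.09],-1],[[0,-100,95],[0,0,-0.093],-1],[[0.5,-108,109],[0,0,-0.093],-1],[[0.5,-108,109],[0,0,-0.093],-1],[[0.5,-108,109],[0,0,-0.093],-1],[[0.5,-108,109],[0,0,-0.093],-1]]' 40; python3 go.py 0.453 0.076 0.032 11.5;python3 - <<'E'
from h import *
im,K,T=cam("wrist"); cv2.imwrite("pics/w3.png",im[:,:,::-1])
E
python3 go.py 0.453 0.076 0.032 11.5
```

```text
time_s: 3.3
tcp_pos: [0.4536, 0.0753, 0.1316]
tcp_rot: [0.995, 0.1, 0.001, 0.001]
contact_force: [-0.8, 0.4, -0.1]
grip_width: 0.0857
shift mm [-0.6 -0.9 99.6] rot [ 0.0013 -0.001  -0.0012] | tcp mm [453.6  75.3 131.6] yaw 11.43 w 85.7 F [-0.8  0.4 -0.1] t 3.3
shift mm [-0.7 -1.  99.7] rot [ 0.0012 -0.0013 -0.0015] | tcp mm [453.7  75.3 131.7] yaw 11.41 w 85.1 F [-0.3 -0.1  0.2] t 3.35
```

View pics/w3.png

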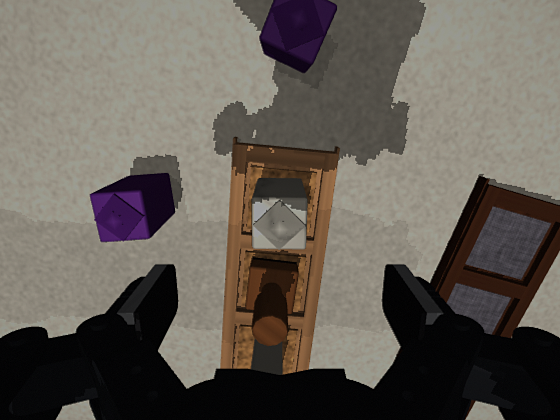

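The square seal is centred between the jaws at (280,222) and its faces are parallel to the pads. I'll check its y and then descend.

```bash
python3 - <<'E'
from h import *
im,K,T=cam("wrist")
print(ray(K,T,[(279.5,225)],.073)*1000, ray(K,T,[(279.5,222)],.082)*1000)
E
python3 -m pendant '[[[-0.5,-1,12],[0,0,0],-1],[[-0.5,-1,30],[0,0,0],-1],[[-0.5,-1,50],[0,0,0],-1],[[-0.5,-1,70],[0,0,0],-1],[[-0.5,-1,85],[0,0,0],-1],[[-0.5,-1,95],[0,0,0],-1],[[-0.5,-1,99],[0,0,0],-1],[[-0.5,-1,99],[0,0,0],-1]]' 40; python3 go.py 0.453 0.076 0.032 11.5
```

```text
[[453.99052099  76.16774276  73.        ]] [[452.98352977  81.10975527  82.        ]]
time_s: 4.2
tcp_pos: [0.4533, 0.0759, 0.0327]
tcp_rot: [0.995, 0.099, 0.001, 0.001]
contact_force: [-1.0, 0.3, 0.0]
grip_width: 0.0853
shift mm [-0.3 -0.2  0.7] rot [ 0.0012 -0.0014 -0.0021] | tcp mm [453.3  75.9  32.7] yaw 11.38 w 85.3 F [-1.   0.3  0. ] t 4.2
```

Close.

```bash
python3 -m pendant '[[[0,0,0],[0,0,0],0.3],[[0,0,0],[0,0,0],1],[[0,0,0],[0,0,0],1],[[0,0,0],[0,0,0],1],[[0,0,0],[0,0,0],1],[[0,0,0],[0,0,0],1],[[0,0,0],[0,0,0],1],[[0,0,0],[0,0,0],1]]' 40; python3 go.py 0.453 0.076 0.19 11.5
```

```text
time_s: 5.0
tcp_pos: [0.4535, 0.076, 0.0332]
tcp_rot: [0.995, 0.099, 0.001, 0.0]
contact_force: [-1.2, 0.2, 6.1]
grip_width: 0.0335
shift mm [  -0.2    0.  -156.8] rot [ 0.001  -0.0021 -0.0021] | tcp mm [453.5  76.   33.2] yaw 11.38 w 33.5 F [-1.2  0.2  6.1] t 5.0
```

```bash
python3 -m pendant '[[[0,0,-6],[0,0,0],1],[[0,0,-20],[0,0,0],1],[[0,0,-45],[0,0,0],1],[[0,0,-75],[0,0,0],1],[[0,0,-105],[0,0,0],1],[[0,0,-135],[0,0,0],1],[[0,0,-150],[0,0,0],1],[[0,0,-157],[0,0,0],1]]' 40; python3 go.py 0.6257 -0.1345 0.19 -4.7; python3 - <<'E'
from h import *
im,K,T=cam("wrist"); cv2.imwrite("pics/w4.png",im[:,:,::-1])
E
```

```text
time_s: 5.8
tcp_pos: [0.4534, 0.0762, 0.1917]
tcp_rot: [0.995, 0.099, 0.002, -0.0]
contact_force: [1.5, 0.4, -1.1]
grip_width: 0.0338
shift mm [127.3 240.6   2.4] rot [-2.000e-04 -4.400e-03  2.808e-01] | tcp mm [453.4  76.2 191.7] yaw 11.39 w 33.8 F [ 1.5  0.4 -1.1] t 5.8
```

View pics/w4.png

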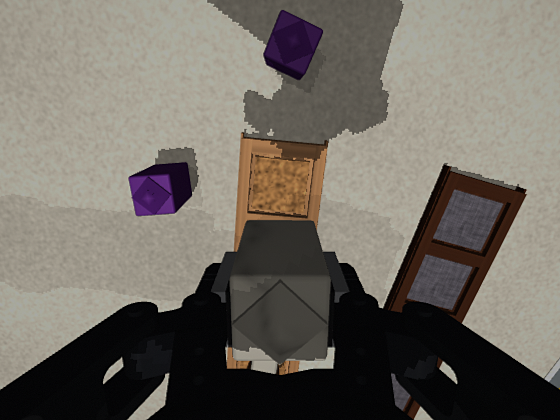

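The seal is held and centred in the jaws. I'll carry it to the right-end dark pocket.

```bash
python3 -m pendant '[[[6,12,0],[0,0,0.02],1],[[22,42,0],[0,0,0.06],1],[[42,80,0],[0,0,0.1],1],[[63,120,0],[0,0,0.14],1],[[84,160,0],[0,0,0.18],1],[[104,198,0],[0,0,0.22],1],[[120,228,0],[0,0,0.26],1],[[127,240.5,2],[0,-0.003,0.281],1]]' 40; python3 go.py 0.6257 -0.1345 0.032 -4.7
```

```text
time_s: 6.65
tcp_pos: [0.6268, -0.1401, 0.1892]
tcp_rot: [0.999, -0.044, 0.001, 0.001]
contact_force: [-0.4, 0.2, -2.3]
grip_width: 0.0333
shift mm [ -1.9  -5.9 157.1] rot [ 0.0029 -0.0019 -0.0068] | tcp mm [ 626.8 -140.1  189.2] yaw -5.09 w 33.3 F [-0.4  0.2 -2.3] t 6.65
```

```bash
python3 -m pendant '[[[-1,-3,0],[0,0,0],1],[[-1.5,-5,15],[0,0,0],1],[[-1.5,-5.5,45],[0,0,0],1],[[-1.5,-5.5,80],[0,0,0],1],[[-1.5,-5.5,115],[0,0,0],1],[[-1.5,-5.5,135],[0,0,0],1],[[-1.5,-5.5,145],[0,0,0],1],[[-1.5,-5.5,145],[0,0,0],1]]' 40; python3 go.py 0.6257 -0.1345 0.031 -4.7;  python3 - <<'E'
from h import *
im,K,T=cam("wrist"); cv2.imwrite("pics/w5.png",im[:,:,::-1])
E
python3 go.py 0.6257 -0.1345 0.031 -4.7
```

```text
time_s: 7.45
tcp_pos: [0.6238, -0.1326, 0.0421]
tcp_rot: [0.999, -0.043, -0.002, 0.001]
contact_force: [0.3, 0.0, -2.6]
grip_width: 0.0332
shift mm [ 2.1  1.7 11.1] rot [ 0.0013  0.003  -0.0048] | tcp mm [ 623.8 -132.6   42.1] yaw -4.98 w 33.2 F [ 0.3  0.  -2.6] t 7.45
shift mm [ 0.6  1.  12.6] rot [ 0.0019  0.     -0.0054] | tcp mm [ 625.2 -133.5   43.6] yaw -5.01 w 33.7 F [ 0.2 -0.5 -1.4] t 7.5
```

View pics/w5.png

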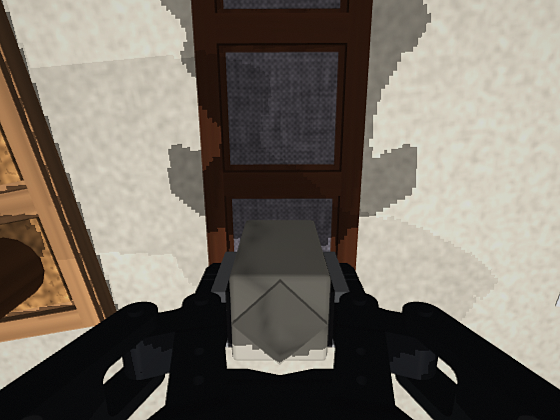

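The seal is over the end pocket and centred across it. I'll lower it slowly.

```bash
python3 -m pendant '[[[0,1,2],[0,0,0],1],[[0.5,1,5],[0,0,0],1],[[0.5,1,8],[0,0,0],1],[[0.5,1,10],[0,0,0],1],[[0.5,1,11],[0,0,0],1],[[0.5,1,12],[0,0,0],1],[[0.5,1,12],[0,0,0],1],[[0.5,1,12],[0,0,0],1]]' 40; python3 go.py 0.6257 -0.1345 0.030 -4.7
```

```text
time_s: 8.3
tcp_pos: [0.6256, -0.1346, 0.0316]
tcp_rot: [0.999, -0.044, -0.0, 0.001]
contact_force: [-0.2, -0.0, -2.0]
grip_width: 0.0334
shift mm [ 0.1 -0.1  1.6] rot [ 0.002  -0.     -0.0054] | tcp mm [ 625.6 -134.6   31.6] yaw -5.01 w 33.4 F [-0.2 -0.  -2. ] t 8.3
```

```bash
python3 -m pendant '[[[0,0,1],[0,0,0],1],[[0,0,1.5],[0,0,0],1],[[0,0,2],[0,0,0],1],[[0,0,2],[0,0,0],1],[[0,0,2],[0,0,0],0.2],[[0,0,2],[0,0,0],0],[[0,0,2],[0,0,0],-0.5],[[0,0,2],[0,0,0],-1]]' 40; python3 go.py 0.6257 -0.1345 0.19 -4.7
```

```text
time_s: 9.1
tcp_pos: [0.6257, -0.1346, 0.0294]
tcp_rot: [0.999, -0.044, 0.0, 0.001]
contact_force: [0.4, 0.2, -0.7]
grip_width: 0.0698
shift mm [  -0.     0.2 -160.6] rot [ 0.0021 -0.0002 -0.0054] | tcp mm [ 625.7 -134.6   29.4] yaw -5.01 w 69.8 F [ 0.4  0.2 -0.7] t 9.1
```

```bash
python3 -m pendant '[[[0,0,0],[0,0,0],-1],[[0,0,-10],[0,0,0],-1],[[0,0,-35],[0,0,0],-1],[[0,0,-70],[0,0,0],-1],[[0,0,-110],[0,0,0],-1],[[0,0,-140],[0,0,0],-1],[[0,0,-155],[0,0,0],-1],[[0,0,-160],[0,0,0],-1]]' 40; python3 go.py 0.4605 0.007 0.15 5;  python3 - <<'E'
from h import *
im,K,T=cam("wrist"); cv2.imwrite("pics/w6.png",im[:,:,::-1])
E
```

```text
time_s: 9.9
tcp_pos: [0.6266, -0.1345, 0.1915]
tcp_rot: [0.999, -0.044, 0.002, 0.001]
contact_force: [0.1, 0.2, -0.4]
grip_width: 0.0853
shift mm [-178.  -126.6   40.6] rot [ 0.0025 -0.0034 -0.1747] | tcp mm [ 626.6 -134.5  191.5] yaw -5.01 w 85.3 F [ 0.1  0.2 -0.4] t 9.9
```

View pics/w6.png

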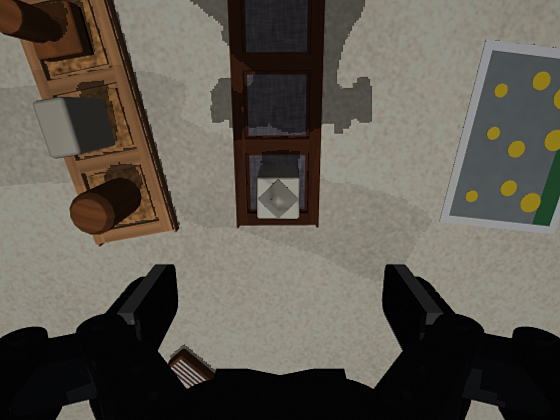

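The square seal stands upright in the right-end pocket at (278,195). Next, the knob stamp.

```bash
python3 -m pendant '[[[-10,-7,0],[0,0,-0.02],-1],[[-40,-28,0],[0,0,-0.05],-1],[[-75,-53,5],[0,0,-0.08],-1],[[-110,-78,15],[0,0,-0.11],-1],[[-145,-103,25],[0,0,-0.14],-1],[[-168,-119,35],[0,0,-0.16],-1],[[-178,-126.5,40],[0,0,-0.175],-1],[[-178,-126.5,40],[0,0,-0.175],-1]]' 40; python3 go.py 0.4605 0.007 0.046 5;  python3 - <<'E'
from h import *
state()
im,K,T=cam("wrist"); cv2.imwrite("pics/w7.png",im[:,:,::-1])
E
python3 go.py 0.4605 0.007 0.046 5
```

```text
time_s: 10.75
tcp_pos: [0.4572, 0.0084, 0.1488]
tcp_rot: [0.999, 0.045, -0.001, 0.001]
contact_force: [0.2, -0.4, -0.5]
grip_width: 0.0858
shift mm [  3.5   1.5 102.8] rot [0.0018 0.0029 0.0034] | tcp mm [457.2   8.4 148.8] yaw 5.2 w 85.8 F [ 0.2 -0.4 -0.5] t 10.75
shift mm [  0.6   0.  103.6] rot [ 0.0028 -0.0009  0.0013] | tcp mm [459.7   7.3 149.6] yaw 5.08 w 85.5 F [ 0.3 -0.4  0.1] t 10.8
```

View pics/w7.png

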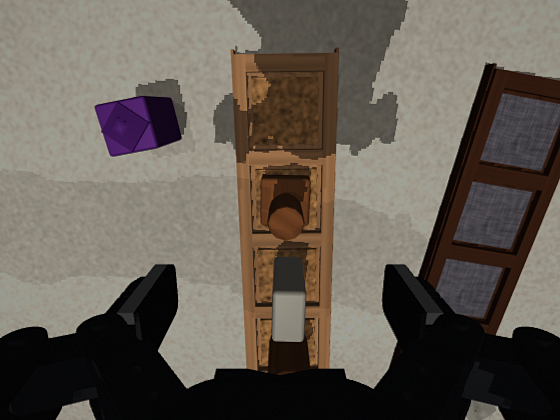

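```bash
python3 - <<'E'
from h import *
im,K,T=cam("wrist"); c=im[190:260,240:330]
cv2.imwrite("pics/w8.png",cv2.resize(c,None,fx=6,fy=6)[:,:,::-1])
print(ray(K,T,[(287,222),(283,222)],.083)*1000)
E
```

```text
[[464.86709717   7.67521934  83.        ]
 [462.33397176   7.45119017  83.        ]]
```

View pics/w8.png

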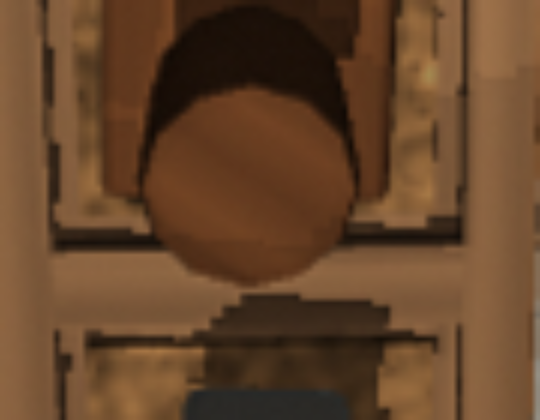

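```bash
python3 go.py 0.4615 0.0075 0.045 5; python3 -m pendant '[[[1,0,12],[0,0,0],-1],[[1,0,32],[0,0,0],-1],[[1,0,54],[0,0,0],-1],[[1,0,75],[0,0,0],-1],[[1,0,92],[0,0,0],-1],[[1,0,101],[0,0,0],-1],[[1,0,105],[0,0,0],-1],[[1,0,105],[0,0,0],-0.5]]' 30; python3 go.py 0.4615 0.0075 0.045 5
```

```text
shift mm [  0.   -1.3 105.1] rot [ 0.0033 -0.0031 -0.    ] | tcp mm [461.3   6.5 150.1] yaw 5.0 w 85.6 F [-0.5 -0.1  0.5] t 10.85
time_s: 11.65
tcp_pos: [0.4631, 0.0058, 0.0448]
tcp_rot: [0.999, 0.043, 0.002, 0.002]
contact_force: [-0.3, 0.8, -0.0]
grip_width: 0.073
shift mm [-1.5 -1.9 -0.3] rot [ 0.0035 -0.0031 -0.0012] | tcp mm [463.1   5.8  44.8] yaw 4.93 w 73.0 F [-0.3  0.8 -0. ] t 11.65
```

```bash
python3 -m pendant '[[[0,0,0],[0,0,0],0.3],[[0,0,0],[0,0,0],1],[[0,0,0],[0,0,0],1],[[0,0,0],[0,0,0],1],[[0,0,0],[0,0,0],1],[[0,0,0],[0,0,0],1],[[0,0,0],[0,0,0],1],[[0,0,0],[0,0,0],1]]' 30; python3 go.py 0.4615 0.0075 0.20 5
```

```text
time_s: 12.45
tcp_pos: [0.4633, 0.0059, 0.045]
tcp_rot: [0.999, 0.043, 0.002, 0.002]
contact_force: [0.2, -0.6, 6.2]
grip_width: 0.0231
shift mm [  -1.1   -1.2 -155. ] rot [ 0.0032 -0.0035 -0.0009] | tcp mm [463.3   5.9  45. ] yaw 4.95 w 23.1 F [ 0.2 -0.6  6.2] t 12.45
```

```bash
python3 -m pendant '[[[0,0,-6],[0,0,0],1],[[0,0,-20],[0,0,0],1],[[0,0,-45],[0,0,0],1],[[0,0,-75],[0,0,0],1],[[0,0,-105],[0,0,0],1],[[0,0,-135],[0,0,0],1],[[0,0,-150],[0,0,0],1],[[0,0,-155],[0,0,0],1]]' 30; python3 go.py 0.6315 -0.0644 0.20 -4.7
```

```text
time_s: 13.25
tcp_pos: [0.4634, 0.0064, 0.2017]
tcp_rot: [0.999, 0.043, 0.003, 0.001]
contact_force: [-0.0, 0.3, -1.3]
grip_width: 0.0233
shift mm [161.3  85.    3.1] rot [ 0.0022 -0.0071  0.1684] | tcp mm [463.4   6.4 201.7] yaw 4.95 w 23.3 F [-0.   0.3 -1.3] t 13.25
```

```bash
python3 -m pendant '[[[10,5,0],[0,0,0.02],1],[[35,18,0],[0,0,0.05],1],[[68,36,0],[0,0,0.08],1],[[100,53,0],[0,0,0.11],1],[[132,70,0],[0.001,-0.003,0.14],1],[[152,80,2],[0.002,-0.003,0.16],1],[[161,85,3],[0.002,-0.003,0.168],1],[[161,85,3],[0.002,-0.003,0.168],1]]' 30; python3 go.py 0.6315 -0.0644 0.055 -4.7
```

```text
time_s: 14.05
tcp_pos: [0.6315, -0.0654, 0.1984]
tcp_rot: [0.999, -0.041, 0.001, 0.001]
contact_force: [-0.5, 0.5, -1.0]
grip_width: 0.0232
shift mm [ -0.5  -1.1 143.4] rot [ 0.0009 -0.0023 -0.0008] | tcp mm [631.5 -65.4 198.4] yaw -4.75 w 23.2 F [-0.5  0.5 -1. ] t 14.05
```

```bash
python3 -m pendant '[[[0,-0.5,8],[0,0,0],1],[[0,-1,28],[0,0,0],1],[[0,-1,55],[0,0,0],1],[[0,-1,85],[0,0,0],1],[[0,-1,115],[0,0,0],1],[[0,-1,135],[0,0,0],1],[[0,-1,143],[0,0,0],1],[[0,-1,143],[0,0,0],1]]' 30; python3 go.py 0.6315 -0.0644 0.043 -4.7;  python3 - <<'E'
from h import *
im,K,T=cam("wrist"); cv2.imwrite("pics/w9.png",im[:,:,::-1])
E
python3 go.py 0.6315 -0.0644 0.043 -4.7
```

```text
time_s: 14.85
tcp_pos: [0.6299, -0.0637, 0.0542]
tcp_rot: [0.999, -0.041, -0.001, 0.0]
contact_force: [0.1, 0.5, -0.6]
grip_width: 0.0234
shift mm [ 1.6  0.5 11.2] rot [ 0.0004  0.0014 -0.0003] | tcp mm [629.9 -63.7  54.2] yaw -4.72 w 23.4 F [ 0.1  0.5 -0.6] t 14.85
shift mm [ 0.4  0.2 12.4] rot [ 0.0007 -0.0011 -0.0005] | tcp mm [631.1 -64.2  55.4] yaw -4.73 w 23.5 F [ 0.3 -0.6 -0.4] t 14.9
```

View pics/w9.png

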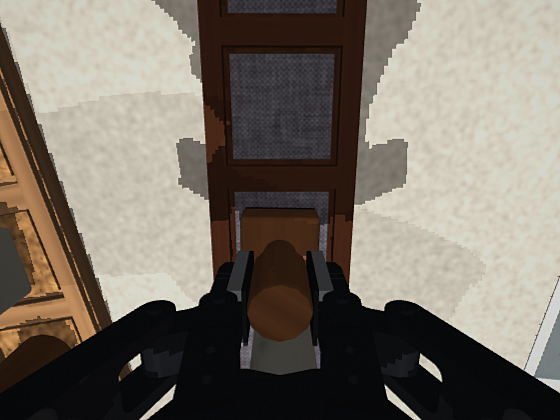

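The knob's block is over its pocket, columns 240-320 within the felt's 230-335. I'll lower it.

```bash
python3 -m pendant '[[[0,0,2],[0,0,0],1],[[0,0,5],[0,0,0],1],[[0,0,8],[0,0,0],1],[[0,0,10],[0,0,0],1],[[0,0,11],[0,0,0],1],[[0,0,12],[0,0,0],1],[[0,0,12],[0,0,0],1],[[0,0,12],[0,0,0],1]]' 30; python3 go.py 0.6315 -0.0644 0.042 -4.7
```

```text
time_s: 15.7
tcp_pos: [0.6312, -0.0642, 0.0433]
tcp_rot: [0.999, -0.041, 0.001, 0.0]
contact_force: [0.8, -0.2, -0.4]
grip_width: 0.0234
shift mm [0.4 0.1 1.3] rot [ 0.0007 -0.0011 -0.0006] | tcp mm [631.2 -64.2  43.3] yaw -4.73 w 23.4 F [ 0.8 -0.2 -0.4] t 15.7
```

```bash
python3 -m pendant '[[[0,0,0.5],[0,0,0],1],[[0,0,1],[0,0,0],1],[[0,0,1.5],[0,0,0],1],[[0,0,1.5],[0,0,0],1],[[0,0,1.5],[0,0,0],0.4],[[0,0,1.5],[0,0,0],0.2],[[0,0,1.5],[0,0,0],-0.4],[[0,0,1.5],[0,0,0],-1]]' 30
python3 -m pendant '[[[0,0,0],[0,0,0],-1],[[0,0,-10],[0,0,0],-1],[[0,0,-35],[0,0,0],-1],[[0,0,-70],[0,0,0],-1],[[0,0,-110],[0,0,0],-1],[[0,0,-135],[0,0,0],-1],[[0,0,-145],[0,0,0],-1],[[0,0,-148],[0,0,0],-1]]' 30;  python3 go.py 0.4695 -0.065 0.15 5; python3 - <<'E'
from h import *
im,K,T=cam("wrist"); cv2.imwrite("pics/w10.png",im[:,:,::-1])
E
```

```text
time_s: 16.5
tcp_pos: [0.6312, -0.0642, 0.0417]
tcp_rot: [0.999, -0.041, 0.001, 0.0]
contact_force: [-0.9, 0.2, 1.1]
grip_width: 0.0621
time_s: 17.3
tcp_pos: [0.6315, -0.0641, 0.1912]
tcp_rot: [0.999, -0.041, 0.002, 0.0]
contact_force: [0.5, -0.3, -0.6]
grip_width: 0.0854
shift mm [-161.6   14.2   40.6] rot [ 0.0007 -0.0034 -0.1698] | tcp mm [631.5 -64.1 191.2] yaw -4.73 w 85.4 F [ 0.5 -0.3 -0.6] t 17.3
```

View pics/w10.png

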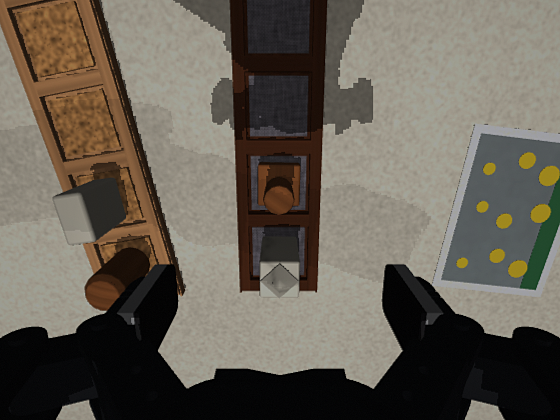

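The knob stamp stands upright in its pocket at (279,190), with the square seal still standing at (279,270). Next, the slab.

```bash
python3 -m pendant '[[[-10,1,0],[0,0,-0.02],-1],[[-40,3,0],[0,0,-0.05],-1],[[-75,6,5],[0,0,-0.08],-1],[[-110,10,15],[0,0,-0.11],-1],[[-140,12,25],[0,0,-0.14],-1],[[-157,14,35],[0,0,-0.165],-1],[[-161.5,14,40],[0,0,-0.17],-1],[[-161.5,14,40],[0,0,-0.17],-1]]' 40; python3 - <<'E'
from h import *
get_image("top");get_image("top")
im,K,T=cam("wrist"); c=im[150:300,210:350]
cv2.imwrite("pics/w11.png",cv2.resize(c,None,fx=4,fy=4)[:,:,::-1])
h=cv2.cvtColor(im,cv2.COLOR_RGB2HSV)
m=((h[...,1]<50)&(h[...,2]>125)).astype(np.uint8); m[:,:240]=0;m[:,320:]=0;m[:180]=0;m[300:]=0
cs,_=cv2.findContours(m,cv2.RETR_EXTERNAL,cv2.CHAIN_APPROX_NONE)
c=max(cs,key=cv2.contourArea)[:,0]; p=ray(K,T,c,.075)[:,:2]
print(cv2.minAreaRect((p*1000).astype(np.float32)),c.min(0),c.max(0))
E
python3 go.py 0.4695 -0.065 0.034 5
```

```text
time_s: 18.15
tcp_pos: [0.4672, -0.0644, 0.1489]
tcp_rot: [0.999, 0.044, -0.001, 0.0]
contact_force: [-0.6, -0.2, 0.3]
grip_width: 0.0857
((470.318115234375, -65.46661376953125), (20.759078979492188, 38.41490173339844), 4.256072521209717) [263 191] [295 246]
shift mm [-1.600e+00  1.000e-01  1.162e+02] rot [ 0.0013 -0.0032  0.0007] | tcp mm [470.7 -64.7 150.2] yaw 5.04 w 85.7 F [ 0.3 -0.3  1. ] t 18.3
```

View pics/w11.png

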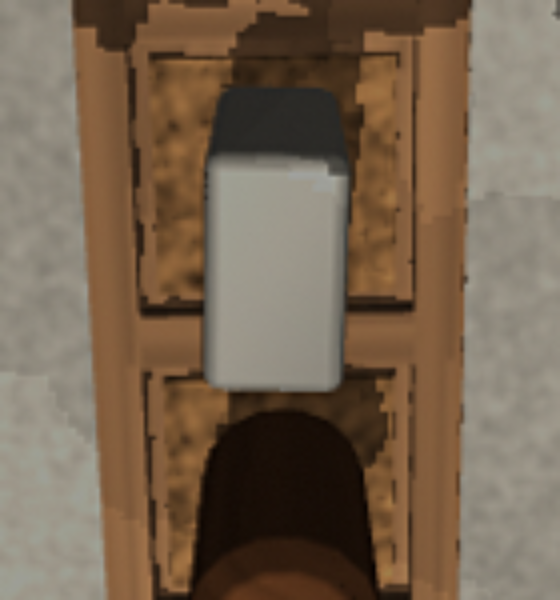

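The slab top spans columns 263-295, centred, and casts to (470.3, -65.5) at about 4.5°. I'll descend and grasp.

```bash
python3 -m pendant '[[[-0.5,0.5,12],[0,0,0],-1],[[-0.5,0.5,34],[0,-0.002,0],-1],[[-0.5,0.5,60],[0.001,-0.003,0],-1],[[-0.5,0.5,84],[0.001,-0.003,0.005],-1],[[-0.5,0.5,102],[0.001,-0.003,0.005],-1],[[-0.5,0.5,112],[0.001,-0.003,0.005],-1],[[-0.5,0.5,115],[0.001,-0.003,0.005],-1],[[-0.5,0.5,115],[0.001,-0.003,0.005],-0.5]]' 40;  python3 go.py 0.4703 -0.0655 0.035 4.7
python3 -m pendant '[[[0,0,0],[0,0,0],0.3],[[0,0,0],[0,0,0],1],[[0,0,0],[0,0,0],1],[[0,0,0],[0,0,0],1],[[0,0,0],[0,0,0],1],[[0,0,0],[0,0,0],1],[[0,0,0],[0,0,0],1],[[0,0,0],[0,0,0],1]]' 40; python3 go.py 0.4703 -0.0655 0.20 4.7
```

```text
time_s: 19.1
tcp_pos: [0.4709, -0.0655, 0.0349]
tcp_rot: [0.999, 0.041, 0.0, 0.0]
contact_force: [0.3, -0.3, 1.3]
grip_width: 0.0734
shift mm [-0.6 -0.  -0.1] rot [ 0.0004 -0.0002  0.0007] | tcp mm [470.9 -65.5  34.9] yaw 4.74 w 73.4 F [ 0.3 -0.3  1.3] t 19.1
time_s: 19.9
tcp_pos: [0.4713, -0.0654, 0.0355]
tcp_rot: [0.999, 0.041, 0.001, 0.0]
contact_force: [-0.4, 0.2, 5.8]
grip_width: 0.0238
shift mm [-7.000e-01  1.000e-01 -1.645e+02] rot [ 0.0003 -0.0013  0.0008] | tcp mm [471.3 -65.4  35.5] yaw 4.75 w 23.8 F [-0.4  0.2  5.8] t 19.9
```

```bash
python3 -m pendant '[[[0,0,-6],[0,0,0],1],[[0,0,-20],[0,0,0],1],[[0,0,-45],[0,0,0],1],[[0,0,-75],[0,0,0],1],[[0,0,-105],[0,0,0],1],[[0,0,-135],[0,0,0],1],[[0,0,-150],[0,0,0],1],[[0,0,-155],[0,0,0],1]]' 40; python3 go.py 0.6375 0.0053 0.19 -4.7
```

```text
time_s: 20.7
tcp_pos: [0.4715, -0.0653, 0.1922]
tcp_rot: [0.999, 0.042, 0.002, 0.0]
contact_force: [0.0, 0.6, -1.3]
grip_width: 0.0238
shift mm [171.2 -56.6   2.9] rot [-1.000e-04 -4.200e-03  1.651e-01] | tcp mm [471.5 -65.3 192.2] yaw 4.76 w 23.8 F [ 0.   0.6 -1.3] t 20.7
```

```bash
python3 -m pendant '[[[10,-3,0],[0,0,0.02],1],[[35,-11,0],[0,0,0.05],1],[[70,-23,0],[0,0,0.08],1],[[105,-35,0],[0,0,0.11],1],[[138,-46,0],[0,-0.002,0.14],1],[[160,-53,2],[0,-0.002,0.16],1],[[171,-56.5,3],[0,-0.002,0.165],1],[[171,-56.5,3],[0,-0.002,0.165],1]]' 40; python3 go.py 0.6375 0.0053 0.045 -4.7
```

```text
time_s: 21.5
tcp_pos: [0.6379, 0.0065, 0.1881]
tcp_rot: [0.999, -0.04, 0.0, 0.0]
contact_force: [-0.9, 0.1, -2.6]
grip_width: 0.0235
shift mm [ -0.4   1.2 143.1] rot [ 0.0001 -0.0005  0.002 ] | tcp mm [637.9   6.5 188.1] yaw -4.58 w 23.5 F [-0.9  0.1 -2.6] t 21.5
```

```bash
python3 -m pendant '[[[0,0.5,8],[0,0,0],1],[[0,1,28],[0,0,0],1],[[0,1,55],[0,0,0],1],[[0,1,85],[0,0,0],1],[[0,1,115],[0,0,0],1],[[0,1,135],[0,0,0],1],[[0,1,142],[0,0,0],1],[[0,1,142],[0,0,0],1]]' 40; python3 - <<'E'
from h import *
get_image("top")
im,K,T=cam("wrist"); cv2.imwrite("pics/w12.png",im[:,:,::-1])
E
python3 go.py 0.6375 0.0053 0.033 -4.7
```

```text
time_s: 22.3
tcp_pos: [0.6359, 0.0046, 0.0451]
tcp_rot: [0.999, -0.041, -0.001, 0.0]
contact_force: [0.3, -0.2, -2.4]
grip_width: 0.0233
shift mm [-0.6 -0.5 13.9] rot [ 0.0003 -0.0014  0.0012] | tcp mm [638.1   4.8  46.9] yaw -4.63 w 23.4 F [ 0.6  0.2 -2.3] t 22.4
```

View pics/w12.png

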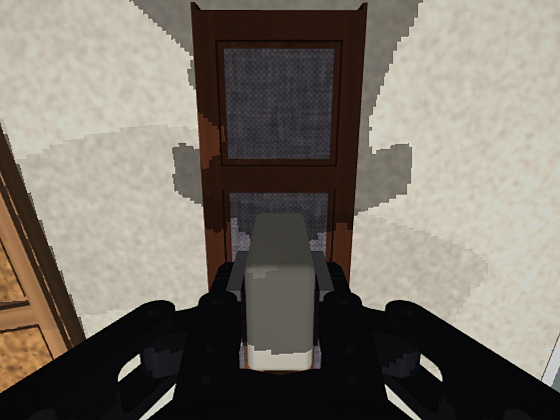

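The slab is centred across the second pocket from the left. I'll lower it.

```bash
python3 -m pendant '[[[-0.5,0,2],[0,0,0],1],[[-0.5,0,5],[0,0,0],1],[[-0.5,0,8],[0,0,0],1],[[-0.5,0,10],[0,0,0],1],[[-0.5,0,11.5],[0,0,0],1],[[-0.5,0,13],[0,0,0],1],[[-0.5,0,13],[0,0,0],1],[[-0.5,0,13],[0,0,0],1]]' 40; python3 go.py 0.6375 0.0053 0.032 -4.7
```

```text
time_s: 23.2
tcp_pos: [0.6376, 0.0048, 0.0339]
tcp_rot: [0.999, -0.04, 0.001, 0.0]
contact_force: [-0.1, -0.2, -0.9]
grip_width: 0.0238
shift mm [-0.1 -0.5  1.9] rot [ 0.0003 -0.0014  0.0011] | tcp mm [637.6   4.8  33.9] yaw -4.64 w 23.8 F [-0.1 -0.2 -0.9] t 23.2
```

```bash
python3 -m pendant '[[[0,0,0.5],[0,0,0],1],[[0,0,1],[0,0,0],1],[[0,0,1.5],[0,0,0],1],[[0,0,1.5],[0,0,0],1],[[0,0,1.5],[0,0,0],0.4],[[0,0,1.5],[0,0,0],0.2],[[0,0,1.5],[0,0,0],-0.4],[[0,0,1.5],[0,0,0],-1]]' 40
python3 -m pendant '[[[0,0,0],[0,0,0],-1],[[0,0,-10],[0,0,0],-1],[[0,0,-35],[0,0,0],-1],[[0,0,-70],[0,0,0],-1],[[0,0,-110],[0,0,0],-1],[[0,0,-140],[0,0,0],-1],[[0,0,-155],[0,0,0],-1],[[0,0,-158],[0,0,0],-1]]' 40;  python3 go.py 0.477 -0.1325 0.15 6; python3 - <<'E'
from h import *
im,K,T=cam("wrist"); cv2.imwrite("pics/w13.png",im[:,:,::-1])
E
```

```text
time_s: 24.0
tcp_pos: [0.6377, 0.0048, 0.0324]
tcp_rot: [0.999, -0.04, 0.001, 0.0]
contact_force: [0.2, -0.1, -0.4]
grip_width: 0.0618
time_s: 24.8
tcp_pos: [0.6386, 0.0047, 0.1927]
tcp_rot: [0.999, -0.04, 0.003, -0.0]
contact_force: [-0.3, -0.2, 0.2]
grip_width: 0.0855
shift mm [-150.2  149.8   41.8] rot [ 0.0002 -0.0055 -0.1857] | tcp mm [638.6   4.7 192.7] yaw -4.64 w 85.5 F [-0.3 -0.2  0.2] t 24.8
```

View pics/w13.png

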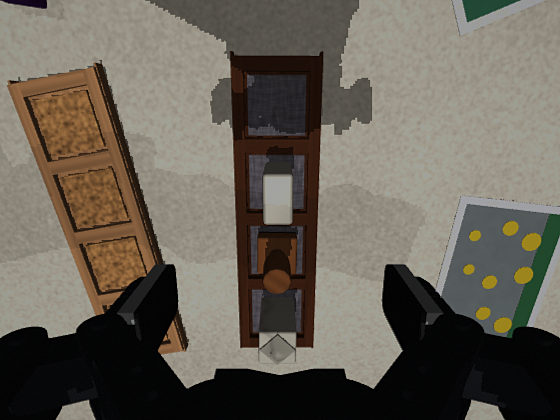

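The slab stands at (278,195), with the knob at (277,270) and the square seal at (278,345). Now the round seal.

```bash
python3 -m pendant '[[[-8,8,0],[0,0,-0.02],-1],[[-35,35,0],[0,0,-0.05],-1],[[-65,65,5],[0,-0.002,-0.08],-1],[[-95,95,15],[0,-0.002,-0.11],-1],[[-125,125,25],[0,-0.003,-0.14],-1],[[-143,143,35],[0,-0.003,-0.17],-1],[[-150,150,41],[0,-0.003,-0.186],-1],[[-150,150,41],[0,-0.003,-0.186],-1]]' 40; python3 - <<'E'
from h import *
get_image("top");get_image("top")
im,K,T=cam("wrist"); c=im[150:300,210:350]
cv2.imwrite("pics/w14.png",cv2.resize(c,None,fx=4,fy=4)[:,:,::-1])
for z in(.069,.077): print(np.round(ray(K,T,[(280,220),(290,220),(280,230)],z)*1000,1))
E
python3 go.py 0.477 -0.1325 0.032 6
```

```text
time_s: 25.65
tcp_pos: [0.4718, -0.1337, 0.1481]
tcp_rot: [0.999, 0.051, -0.003, -0.001]
contact_force: [-0.1, -0.7, -0.2]
grip_width: 0.0853
[[ 476.4 -135.3   69. ]
 [ 483.1 -134.6   69. ]
 [ 477.1 -142.4   69. ]]
[[ 476.1 -132.6   77. ]
 [ 482.6 -131.9   77. ]
 [ 476.8 -139.5   77. ]]
shift mm [  0.4   0.5 117.5] rot [-0.0001  0.0003  0.0013] | tcp mm [ 476.5 -132.   149.5] yaw 6.07 w 85.4 F [ 0.7 -0.2  0.4] t 25.8
```

View pics/w14.png

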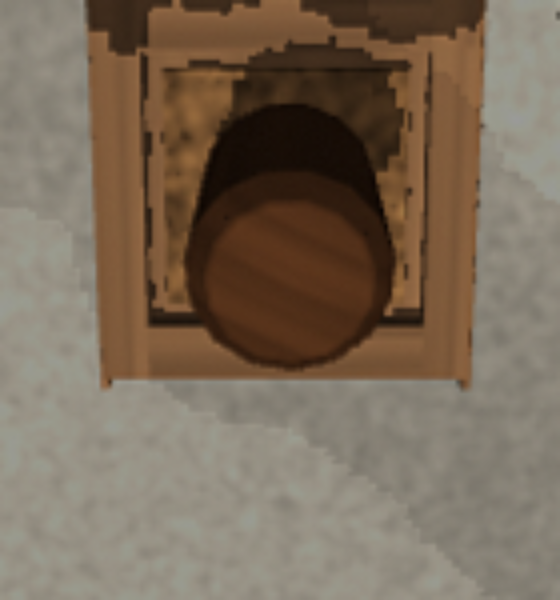

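The round top's centre at (282.4,219) casts to (477.8, -133.1), and the dome and the rim agree. I'll descend and grasp.

```bash
python3 -m pendant '[[[1,1,12],[0,0,0],-1],[[1,1,34],[0,0,0],-1],[[1,1,60],[0,0,0],-1],[[1,1,84],[0,0,0],-1],[[1,1,102],[0,0,0],-1],[[1,1,113],[0,0,0],-1],[[1,1,117],[0,0,0],-1],[[1,1,117],[0,0,0],-0.5]]' 40;  python3 go.py 0.4778 -0.1331 0.032 6
python3 -m pendant '[[[0,0,0],[0,0,0],0.3],[[0,0,0],[0,0,0],1],[[0,0,0],[0,0,0],1],[[0,0,0],[0,0,0],1],[[0,0,0],[0,0,0],1],[[0,0,0],[0,0,0],1],[[0,0,0],[0,0,0],1],[[0,0,0],[0,0,0],1]]' 40; python3 go.py 0.4778 -0.1331 0.19 6
```

```text
time_s: 26.6
tcp_pos: [0.4778, -0.1327, 0.0321]
tcp_rot: [0.999, 0.053, -0.0, -0.0]
contact_force: [-0.0, 0.8, 0.1]
grip_width: 0.0732
shift mm [-0.   0.4  0.1] rot [-0.0004  0.0008  0.0017] | tcp mm [ 477.8 -132.7   32.1] yaw 6.1 w 73.2 F [-0.   0.8  0.1] t 26.6
time_s: 27.4
tcp_pos: [0.4782, -0.1328, 0.0329]
tcp_rot: [0.999, 0.053, 0.0, -0.0]
contact_force: [0.2, 0.8, 6.7]
grip_width: 0.0349
shift mm [  -0.3    0.3 -157.1] rot [-0.0002 -0.0006  0.0016] | tcp mm [ 478.2 -132.8   32.9] yaw 6.09 w 34.9 F [0.2 0.8 6.7] t 27.4
```

```bash
python3 -m pendant '[[[0,0,-6],[0,0,0],1],[[0,0,-20],[0,0,0],1],[[0,0,-45],[0,0,0],1],[[0,0,-75],[0,0,0],1],[[0,0,-105],[0,0,0],1],[[0,0,-135],[0,0,0],1],[[0,0,-150],[0,0,0],1],[[0,0,-155],[0,0,0],1]]' 40; python3 go.py 0.6432 0.0751 0.19 -4.7
```

```text
time_s: 28.2
tcp_pos: [0.4788, -0.1329, 0.1898]
tcp_rot: [0.999, 0.053, 0.002, 0.0]
contact_force: [-0.7, 0.2, -2.3]
grip_width: 0.0348
shift mm [ 185.5 -189.4    0.4] rot [ 0.     -0.004   0.1885] | tcp mm [ 478.8 -132.9  189.8] yaw 6.1 w 34.8 F [-0.7  0.2 -2.3] t 28.2
```

```bash
python3 -m pendant '[[[7,-7,0],[0,0,0.02],1],[[30,-31,0],[0,0,0.05],1],[[60,-61,0],[0,0,0.08],1],[[92,-94,0],[0,0,0.11],1],[[124,-127,0],[0,-0.002,0.14],1],[[155,-158,0],[0,-0.002,0.17],1],[[178,-182,0],[0,-0.002,0.185],1],[[185.5,-189.5,0],[0,-0.002,0.188],1]]' 40; python3 go.py 0.6432 0.0751 0.045 -4.7
```

```text
time_s: 29.0
tcp_pos: [0.6446, 0.0809, 0.1888]
tcp_rot: [0.999, -0.037, 0.001, -0.001]
contact_force: [-0.5, 0.3, -0.6]
grip_width: 0.0347
shift mm [ -1.1   6.1 143.8] rot [-0.0019 -0.0014  0.0071] | tcp mm [644.6  80.9 188.8] yaw -4.3 w 34.7 F [-0.5  0.3 -0.6] t 29.0
```

```bash
python3 -m pendant '[[[0,4,0],[0,0,0.005],1],[[0,6,15],[0,0,0.005],1],[[0,6,45],[0,0,0.005],1],[[0,6,80],[0,0,0.005],1],[[0,6,115],[0,0,0.005],1],[[0,6,135],[0,0,0.005],1],[[0,6,142],[0,0,0.005],1],[[0,6,142],[0,0,0.005],1]]' 40; python3 - <<'E'
from h import *
get_image("top")
im,K,T=cam("wrist"); cv2.imwrite("pics/w15.png",im[:,:,::-1])
E
python3 go.py 0.6432 0.0751 0.031 -4.7
```

```text
time_s: 29.8
tcp_pos: [0.6425, 0.0728, 0.0456]
tcp_rot: [0.999, -0.041, -0.001, -0.0]
contact_force: [-0.3, 0.2, -0.7]
grip_width: 0.0349
shift mm [-1.6 -1.2 16.6] rot [-0.0015 -0.0026  0.0004] | tcp mm [644.6  73.8  47.6] yaw -4.68 w 34.6 F [-0.3 -0.3 -1.5] t 29.9
```

View pics/w15.png

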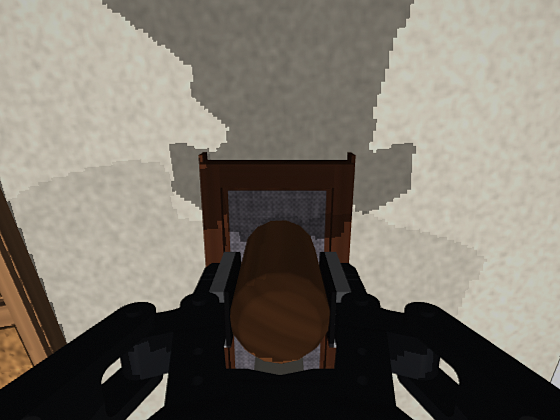

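The round seal is centred over the left-end pocket. I'll lower it.

```bash
python3 -m pendant '[[[-0.5,-0.5,3],[0,0,0],1],[[-1,-1,7],[0,-0.001,0],1],[[-1.5,-1,11],[0,-0.002,0],1],[[-1.5,-1,13],[0,-0.002,0],1],[[-1.5,-1,15],[0,-0.002,0],1],[[-1.5,-1,16],[0,-0.002,0],1],[[-1.5,-1,16],[0,-0.002,0],1],[[-1.5,-1,16],[0,-0.002,0],1]]' 40; python3 go.py 0.6432 0.0751 0.030 -4.7
```

```text
time_s: 30.7
tcp_pos: [0.6433, 0.0749, 0.0316]
tcp_rot: [0.999, -0.041, 0.0, -0.001]
contact_force: [-0.2, 0.2, -0.5]
grip_width: 0.0345
shift mm [-0.1 -0.2  1.6] rot [-0.0014 -0.0006  0.0004] | tcp mm [643.3  74.9  31.6] yaw -4.68 w 34.5 F [-0.2  0.2 -0.5] t 30.7
```

```bash
python3 -m pendant '[[[0,0,0.5],[0,0,0],1],[[0,0,1],[0,0,0],1],[[0,0,1.5],[0,0,0],1],[[0,0,1.5],[0,0,0],1],[[0,0,1.5],[0,0,0],0.2],[[0,0,1.5],[0,0,0],0],[[0,0,1.5],[0,0,0],-0.5],[[0,0,1.5],[0,0,0],-1]]' 40
python3 -m pendant '[[[0,0,0],[0,0,0],-1],[[0,0,-10],[0,0,0],-1],[[0,0,-35],[0,0,0],-1],[[0,0,-70],[0,0,0],-1],[[0,0,-110],[0,0,0],-1],[[0,0,-140],[0,0,0],-1],[[0,0,-165],[0,0,0],-1],[[0,0,-180],[0,0,0],-1]]' 40; python3 go.py 0.46 0.03 0.25 0
```

```text
time_s: 31.5
tcp_pos: [0.6435, 0.0748, 0.0303]
tcp_rot: [0.999, -0.041, 0.001, -0.001]
contact_force: [-0.1, -0.5, 0.0]
grip_width: 0.0707
time_s: 32.3
tcp_pos: [0.6444, 0.0743, 0.2135]
tcp_rot: [0.999, -0.041, 0.002, -0.001]
contact_force: [-0.2, 0.2, -0.5]
grip_width: 0.0855
shift mm [-179.9   59.2  -37.6] rot [-0.0023 -0.005  -0.0821] | tcp mm [644.4  74.3 213.5] yaw -4.71 w 85.5 F [-0.2  0.2 -0.5] t 32.3
```

```bash
python3 -m pendant '[[[-5,-10,-5],[0,0,0],-1],[[-18,-40,-15],[0,0,0],-1],[[-36,-80,-25],[0,0,0],-1],[[-54,-120,-35],[0,0,0],-1],[[-72,-160,-40],[0,0,0],-1],[[-88,-195,-40],[0,0,0],-1],[[-96,-215,-40],[0,0,0],-1],[[-100,-225,-40],[0,0,0],-1]]' 40
python3 - <<'E'
from h import *
for n,(a,b,c,d) in(("top",(100,285,150,345)),("scene",(130,310,200,380))):
    im,K,T=cam(n); cv2.imwrite(f"pics/{n}F.png",im[:,:,::-1]); cv2.imwrite(f"pics/{n}Fc.png",cv2.resize(im[a:b,c:d],None,fx=3.2,fy=3.2,interpolation=cv2.INTER_CUBIC)[:,:,::-1])
s=state();print(s["grip_width"],s["tcp_pos"])
E
```

```text
time_s: 33.1
tcp_pos: [0.5601, 0.3108, 0.2521]
tcp_rot: [0.999, -0.038, 0.001, -0.001]
contact_force: [-0.5, -0.0, 0.2]
grip_width: 0.0854
0.08528732356175642 [0.56138464 0.30874241 0.25247839]
```

View pics/sceneF.png

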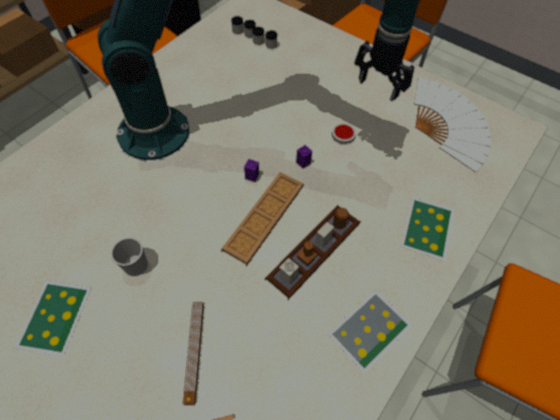

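View pics/sceneFc.png

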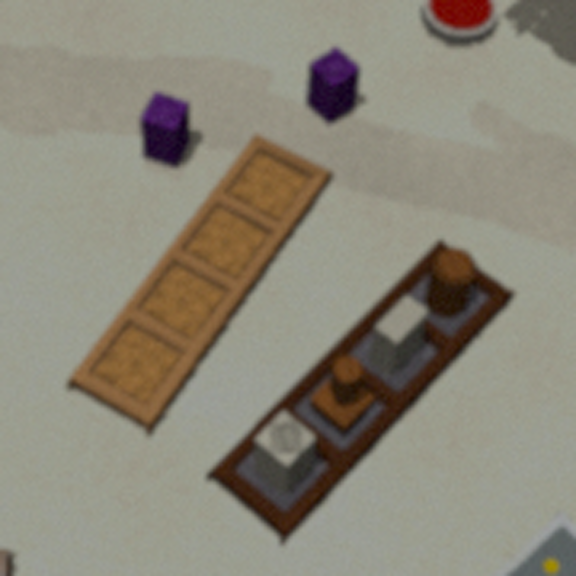

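View pics/topFc.png

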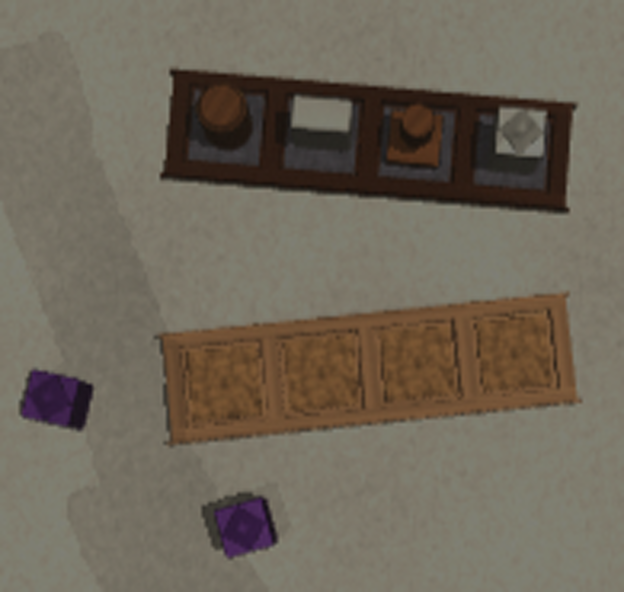

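The stamps now stand round, slab, knob, square from left to right, all upright in separate pockets, and the light rack is empty. I'll do a final numeric check.

```bash
python3 - <<'E'
from h import *
im,K,T=cam("top")
c=np.array([634.5,-29.7]);a=np.radians(-4.7);Rm=np.array([[np.cos(a),-np.sin(a)],[np.sin(a),np.cos(a)]])
for n,u,v,z in(("round",222,108,.07),("slab",321,115,.072),("knob",418,122,.08),("square",521,130,.074)):
    p=ray(K,T,(150+u/3.2-.4,100+v/3.2-.4),z)[0,:2]*1000
    print(n,np.round((p-c)@Rm,1))
i0=cv2.imread("pics/top0.png").astype(int);i1=cv2.imread("pics/topF.png").astype(int)
for n,(x0,x1,y0,y1) in(("dish",(78,118,190,230)),("fan",(385,475,135,210)),("cup",(370,435,265,315))):
    print(n,abs(i0-i1)[y0:y1,x0:x1].max())
print(state()["joint_velocities"].round(3))
E
```

```text
round [ -1.  101.7]
slab [-0.6 32.9]
knob [ -1.8 -34.2]
square [   0.2 -105.7]
dish 57
fan 4
cup 4
[ 0.028 -0.011  0.035  0.006  0.008  0.001  0.005]
```

```bash
python3 - <<'E'
from h import *
for f in("pics/top0.png","pics/topF.png"):
    i=cv2.cvtColor(cv2.imread(f)[180:240,68:128],cv2.COLOR_BGR2HSV).astype(int)
    m=((i[...,0]<6)|(i[...,0]>174))&(i[...,1]>150); y,x=np.nonzero(m); print(x.mean(),y.mean(),len(x))
close_job()
E
```

```text
28.53860294117647 29.529411764705884 544
28.528440366972475 29.508256880733946 545
the job is handed in; nothing more can be done
```

All four stamps are in the dark rack in reverse order, and I handed the job in at about 33 s of the 102 s allowed. From the robot's left, the row now reads round, slab, knob, square. It was square, knob, slab, round in the light rack.

- **Positions:** by the last top view, each stamp is within about 4 mm of its pocket centre.
- **Standing and released:** all four look upright in the last scene and top views. The gripper is open at 85 mm and well clear of the stamps.
- **Bystanders:** the last top view matches the first around the fan and the cup. Pixels near the dish changed by up to 57 levels, which I put down to the arm's shadow because its red pad stayed within 0.1 px. I left the purple look-alikes alone.
- **Disagreements:**
  - My first outline of the dark rack put its pockets about 5 mm off. I replaced it with the felt floors, where all three cameras agreed to within about 2 mm.
  - Early estimates of the stamps' positions along the light rack differed by up to 7 mm between cameras. I settled these with close wrist views before each grasp.

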